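# Hold a tester's sprung guard at the interlock setting point

## Task

The interlock switch of this bench tensile tester is to be reset, and a colleague needs the guard held for it. Press the release lever at the tester's front right down until it stays down by itself, then swing the sprung guard up 7 degrees or more past its balance point, which is at 60 degrees, and ease it back to about 6 degrees below that point; finish there, holding the guard still and not letting go. Do not let the guard fly open or drop, and leave the tools and specimens on the bench where they lie.

Things in the scene. Friction and masses are not known exactly. Their poses are not given: they have to be found in the camera images.
- tester: Fixed grey bench tensile tester with a clear-windowed guard, 260 mm wide, over its clamped specimen. Base x -80..85, y -145..185 mm in its own frame, 49 mm high; gear housing on the left end 104 mm high. Guard shut: top at 112, front face at x = -66 mm. Origin on the worktop under the base; x points away from the operator, y left, z up; only yaw turns.
- guard (a joint): Guard angle, rad: 0 shut, grows as its front edge swings up and back about the hinge, stop at 1.50. Weight against a hinge spring: balance point 1.047 (60 degrees); below it the guard falls shut, above it the spring carries it open. Moving it takes up to 1.6 N at the handle; let go, it does not stay. Until the release lever is down it is hooked shut (0.02 rad of play).
- guard_handle (a point): Middle of the guard's bow handle: round dark bar 12 mm thick, straight for 92 mm along the tester's y, a leg at each end. Guard shut: at x = -112, y = 0, z = 102 mm in the tester's frame, 46 mm in front of the guard's face, free above. It swings about guard_hinge, 189 mm away; shut, it lies 0.053 rad below level seen from the hinge. Being round it can turn between the fingers.
- guard_hinge (a point): Middle of the guard's hinge axis, at x = 77, y = 0, z = 112 mm in the tester's frame; the axis runs along the tester's y.
- release_lever (a joint): Release lever angle, rad: 0 up (sprung up, guard hooked), 0.42 fully down at its stop, where a detent holds it by itself and the hook is clear of the guard. About 5 N on the paddle takes it over the detent, half way down; let go earlier, it springs back up.
- lever_pad (a point): Middle of the top of the lever's black paddle, 30 x 34 mm, at the tester's front right. Lever up: x = -128, y = -100, z = 50 mm in the tester's frame, sloping up toward the operator; fully down its top is at about z = 27 mm. The lever turns about an axis along the tester's y at x = -75, z = 34 mm.
- screwdriver_small: Bystander: thin screwdriver, 145 x 12 mm, lying in front of the tester. Origin under its middle.
- hex_key: Bystander: steel hex key, 94 x 36 x 8 mm, lying in front of the tester. Origin under its middle.
- coupon_0: Bystander: flat steel tensile specimen, 150 x 22 x 9 mm, to the left of the tester. Origin under its middle.
- coupon_1: Bystander: a second such specimen, on the right. Origin under its middle.
- caliper: Bystander: vernier caliper, 226 x 72 x 11 mm, lying to the right of the tester. Origin under its middle.
- round_bar: Bystander: brass-coloured round specimen, 80 x 15 mm, at the front right. Origin under its middle.

How it is judged:
On the way, in this order (a step that is already met when the one before it is completed fails the run):
1. the release lever stays down on its detent with nothing pressing it (value of joint release_lever above 0.36 rad and contact force between release_lever and the fingers below 0.1 N and contact force between release_lever and the arm below 0.1 N), for 0.3 s.
2. the guard has been swung past its balance point (beyond 1.15 rad, 6 degrees past) (value of joint guard above 1.15 rad), for 0.1 s.
At the end, for the whole second after the job is handed in: The guard stands still (under 0.05 rad/s) between 0.85 and 1.015 rad, that is 2 to 11 degrees below its balance point of 1.047 rad, with the fingers bearing on it (over 0.2 N), and the release lever is still down on its detent (over 0.36 rad) (value of joint guard between 0.85 and 1.015 rad and velocity of joint guard between -0.05 and 0.05 rad/s and contact force between the fingers and guard above 0.2 N and value of joint release_lever above 0.36 rad); the arm keeps its last pose, push and grip.
It fails at once if the guard flies open or drops (faster than 1.8 rad/s) (velocity of joint guard above 1.8 rad/s or velocity of joint guard below -1.8 rad/s).
It fails at once if a tool or specimen on the bench is shifted by more than 30 mm (distance of any of screwdriver_small, hex_key, coupon_0, coupon_1, caliper, round_bar from where it was at the start of the episode above 0.03 m).
It also fails if it takes over 48 s, if anything falls off the work surface, if the arm or the gripper's body presses on something with over 40 N, if the wrist force passes 120 N, or if a joint passes its speed limit or range.

## Robot

A 6-joint arm with a two-finger parallel gripper is mounted at the origin on a cart in front of the work surface, level with it; the furniture and walls round the work are solid. World frame = base frame: x ahead of the robot, y to its left, z up, the work surface at z = 0. Lengths are in m, angles in rad, forces in N, time in s.
With the tool pointing down it reaches from about 0.425 to 0.95 m from the base axis. Payload 3.5 kg.
Tool frame: the origin (TCP) lies midway between the tips of the shut fingers; the grasp point (between the pads) lies 19 mm behind it; z points along the fingers, y is the line along which they close (so a half turn about z gives the same grasp; the last joint's range is limited). The gripper opens to 85 mm and grips with 20 to 120 N. Pads are 22 mm wide; open, the fingers measure 114 mm over their backs; the gripper's body (76 mm by 85 mm) begins 54 mm behind the grasp point. The pads swing forward as they close: fully open they stand 13 mm farther back than shut.
Start: joints at [1.051, 0.286, 1.577, -0, 1.279, -0.15], TCP at [0.244, 0.629, 0.231] pointing down, gripper open.
Joint ranges: [-2.77, 2.77], [-0.9, 2.22], [0.21, 2.48], [-1.53, 4.67], [0.24, 2.81], [-2.84, 2.84]. Speed limits (rad/s): [2.79, 2.79, 3.14, 3.14, 3.14, 3.14].

## Interface

Orientations are given as a unit quaternion [x, y, z, w].
In Python, from plant import get_state, read_camera, ctrl gives the robot as it stands.
- The arm moves only by the shell command python3 -m crank 'ROWS' [FORCE]. ROWS is JSON, a list of rows, each a list of 3 entries, a list of its own where there are three numbers: the shift along the tool's x, y, z in mm, then the turn about the tool's z in degrees, then the closure in counts, from 0 (fully open) to 255 (shut). In form: [[[tx, ty, tz], yaw, claw], ...]. A call has 1 to 10 rows; each row is the pose to reach, as a shift and turn from the pose commanded when the call began, along the tool's axes at that moment; what a row does not reach only later rows make up. A row lasts 1/10 s, in which the tool goes at most 50 mm and 8.59 degrees, less where a joint would pass 70% of its speed; a pose out of reach is approached as far as the arm can. A call with a gripper value outside its range is refused whole. The fingers move at their own pace and stop on an object; FORCE is the grip in N (left out, the last holds). Time passes only in rows, so rows that repeat a pose let the fingers close. It gives the time, the measured TCP pose, the force, the opening and the grip force at its end, in the units of the state.
- get_state(): the state, without advancing time (a new reading comes with each control period).
- read_camera(name): name is "scene" or "top" or "wrist"; returns a dict with "frame" (480x640x3 uint8, blue, green, red), "range_z" (480x640 float32, m along the optical axis (not along the pixel's ray), 0 where there is no reading), "vfov" (degrees; the focal length in pixels is half the picture's height over the tangent of half this angle, whatever the lens; pixels are square), "cx", "cy" (the principal point, pixels), "origin" and "orientation" of the camera in the world. Camera axes: x right, y down, z forward; pixel columns grow to the right and rows downward; lengths in m; the calibration is good to about 2 mm. The wrist camera is an equidistant fisheye: a pixel r from the principal point sees the ray r / f radians off the axis. A picture is of the moment at which its call begins.
- ctrl.sign_off(): hands the job in; it is judged then, once.
The state is a dict: "time": time; "qpos": joint angles; "dq": joint speeds; "joint_efforts": joint torques, N m; "eef_pos": TCP position; "tcp_rot": TCP orientation; "contact_force": force on the tool from outside, world axes, zero at the start; "wrist_torque": the same for the moment, N m; "opening": opening from 0.0 (shut) to 1.0 (fully open); "finger_force": force on a finger pad.
Only numpy, scipy, OpenCV 4.12 (cv2) and the standard library are available. Lean on these libraries where they do the work, as an engineer would, in place of code of your own. Each camera call takes 0.05 s, during which the arm holds its last target. There are 200 camera calls.

## Working session

There is one attempt and no reset: what is moved stays moved. The work goes in short steps, Python scripts to look and compute and a shell command to move; the robot and the scene stay as the last step left them, time stands still between calls to the robot, and variables do not carry over. Pictures are saved under pics/ and viewed, at most 10 in all, crops included, and the job is handed in when it is done.

```bash
mkdir -p pics; ls
cat > h.py <<'E'
import numpy as np, cv2
from scipy.spatial.transform import Rotation as R
from plant import get_state, read_camera, ctrl
def pts(c):
    f=240/np.tan(np.radians(c['vfov']/2)); v,u=np.mgrid[0:480,0:640]; z=c['range_z']
    P=np.stack([(u-c['cx'])/f*z,(v-c['cy'])/f*z,z],-1)
    return P@R.from_quat(c['orientation']).as_matrix().T+np.array(c['origin'])
E
python3 - <<'E'
from h import *
import pickle
for n in('scene','top'):
    c=read_camera(n); cv2.imwrite(f'pics/{n}0.png',c['frame']); pickle.dump(c,open(n+'.pkl','wb'))
    print(n,c['vfov'],c['cx'],c['cy'],c['origin'],c['orientation'])
print(get_state())
E
```

```text
pics
scene 46.25527805325071 320.35656945159275 240.57245819429957 [-0.19912904 -1.00100378  0.67309407] [ 0.79366881 -0.29896898  0.18181922 -0.4976436 ]
top 50.67588919925789 328.9396471007166 231.6007954933693 [ 0.48530504 -0.16065868  1.38096797] [ 0.71391903 -0.70006341  0.00894699 -0.01227973]
{'time': 0.1, 'qpos': array([ 1.05099060e+00,  2.87104911e-01,  1.57804125e+00,  1.59377760e-06,
        1.27859000e+00, -1.50016027e-01]), 'dq': array([ 0.00010066, -0.00136623, -0.00344144, -0.00057776, -0.000785  ,
        0.00045468]), 'joint_efforts': array([ 6.44873398e-04, -4.07299626e+01, -2.93697667e+01, -1.80658799e-04,
        3.45050408e-03,  6.23988370e-06]), 'eef_pos': array([0.24364111, 0.6288566 , 0.23006117]), 'tcp_rot': array([ 1.83843297e-01,  9.82954980e-01, -1.01195566e-03, -3.52989757e-04]), 'contact_force': array([ 0.28563675,  1.0124339 , -0.36509564]), 'wrist_torque': array([-0.02158302,  0.01933185, -0.00774602]), 'finger_force': 0.0, 'opening': 0.9984797231811902}
```

View pics/top0.png

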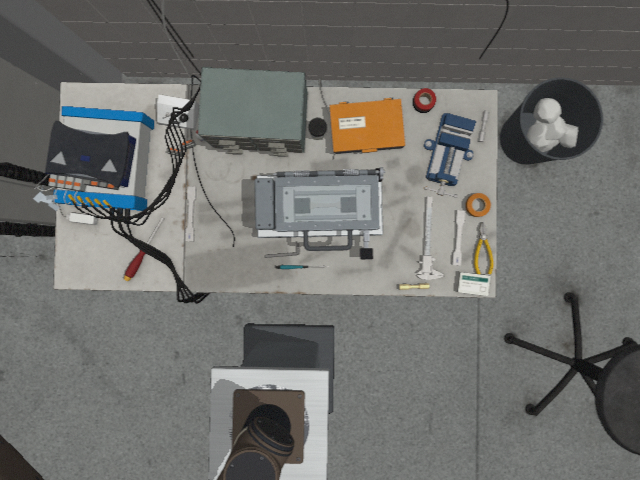

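View pics/scene0.png

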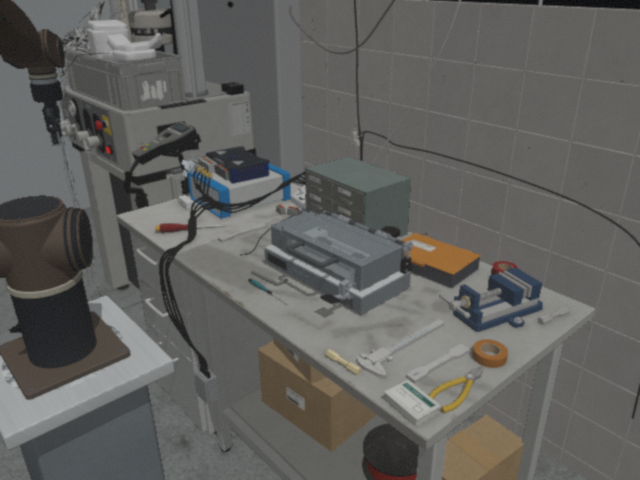

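The top view shows the tester at about (318,203), the handle bar at (328,246) and the black lever paddle at (366,253). The screwdriver and hex key lie in front of it. I'll crop in closer and measure.

Run:
```python
from h import *
import pickle
c=pickle.load(open('top.pkl','rb')); P=pts(c)
cv2.imwrite('pics/crop.png',cv2.resize(c['frame'][160:280,240:400],None,fx=5,fy=5,interpolation=cv2.INTER_CUBIC))
for u,v in [(328,247),(310,247),(345,247),(366,253),(265,205),(320,205),(280,267),(275,254),(320,180)]: print(u,v,P[v,u].round(4))
# housing/guard yaw: points z in 0.085..0.12 
m=(P[...,2]>.095)&(P[...,2]<.118); m[:160]=0;m[280:]=0;m[:,:240]=0;m[:,400:]=0
r=cv2.minAreaRect(P[m][:,:2].astype(np.float32)); print(r)
# handle: 
m2=m.copy(); m2[:241]=0; print(P[m2].mean(0), len(P[m2]), P[m2].min(0),P[m2].max(0))
```

```text
328 247 [ 0.4848 -0.1527  0.1044]
310 247 [ 0.4839 -0.1074  0.1061]
345 247 [ 0.4856 -0.1954  0.1054]
366 253 [ 0.4709 -0.2525  0.047 ]
265 205 [0.5876 0.0085 0.1043]
320 205 [ 0.5899 -0.1305  0.1092]
280 267 [ 0.428  -0.023   0.0049]
275 254 [ 0.463  -0.0093  0.0112]
320 180 [ 0.6525 -0.1293  0.1124]
((0.5777468085289001, -0.12929709255695343), (0.20475493371486664, 0.33110523223876953), 3.103839159011841)
[ 0.48498979 -0.1488577   0.10676162] 260 [ 0.47622383 -0.21049642  0.09941894] [ 0.50094744 -0.08953774  0.11414905]
```

View pics/crop.png

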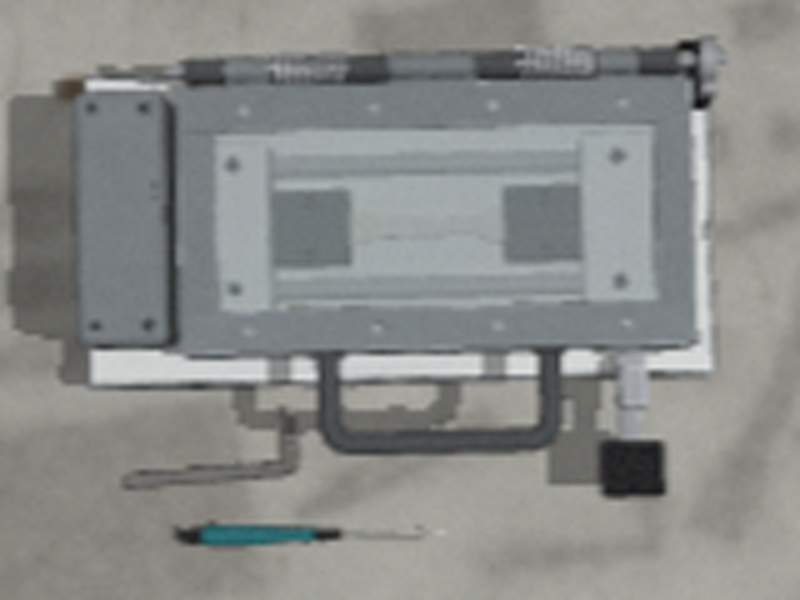

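```bash
python3 -m crank '[[[-394,-307,0],66,255],[[-394,-307,0],66,255],[[-394,-307,0],66,255],[[-394,-307,0],66,255],[[-394,-307,0],66,255],[[-394,-307,0],66,255],[[-394,-307,0],66,255],[[-394,-307,0],66,255],[[-394,-307,0],66,255],[[-394,-307,0],66,255]]' 20
cat >> h.py <<'E'
YAW=np.radians(3.1); O=np.array([.596,-.146,0])
def T(x,y,z): return O+R.from_euler('z',YAW).apply(np.array([x,y,z])/1000)
def go(w):
    s=get_state(); r=R.from_quat(s['tcp_rot']); y=r.as_matrix()[:,1]
    print('shift mm',(r.inv().apply(w-s['eef_pos'])*1000).round(1),'heading',np.degrees(np.arctan2(y[1],y[0])).round(2),'pos',s['eef_pos'].round(4),'F',s['contact_force'].round(2),'t',s['time'])
E
python3 -c "
from h import *
go(T(-132,-107,140))"
```

```text
time: 1.1
eef_pos: [0.5007, 0.1988, 0.231]
tcp_rot: [0.69, 0.724, -0.0, -0.0]
contact_force: [0.5, -0.5, 0.8]
opening: -0.001
finger_force: 0.0
shift mm [-456.7  -53.1   91. ] heading 2.8 pos [0.5007 0.1988 0.231 ] F [ 0.48 -0.46  0.76] t 1.1
```

```bash
python3 -m crank '[[[-457,-53,0],0,255],[[-457,-53,0],0,255],[[-457,-53,0],0,255],[[-457,-53,0],0,255],[[-457,-53,0],0,255],[[-457,-53,0],0,255],[[-457,-53,0],0,255],[[-457,-53,0],0,255],[[-457,-53,0],0,255],[[-457,-53,70],0,255]]'
python3 - <<'E'
from h import *
c=read_camera('wrist'); cv2.imwrite('pics/w1.png',c['frame'])
import pickle; pickle.dump(c,open('w1.pkl','wb'))
go(T(-132,-107,60)); print(c['vfov'],c['cx'],c['cy'],c['origin'],c['orientation'])
E
```

```text
time: 2.1
eef_pos: [0.4734, -0.2637, 0.189]
tcp_rot: [0.691, 0.722, -0.0, 0.009]
contact_force: [1.0, -0.9, 0.5]
opening: -0.002
finger_force: 0.0
shift mm [ -3.    3.4 114.7] heading 2.53 pos [ 0.4671 -0.2575  0.1747] F [-3.95  1.39 -6.86] t 2.15
65.70646984690485 318.066672591706 247.0783999358451 [ 0.46712968 -0.18473062  0.33024341] [0.98716094 0.02058655 0.00905459 0.15813754]
```

View pics/w1.png

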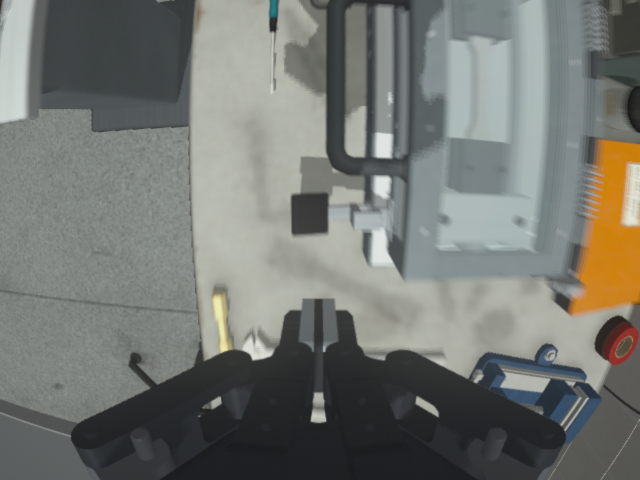

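The wrist view shows the paddle at (310,214), the handle bar along u≈337 with its right end at v≈165, and the closed fingertips at (319,300). I'll cross-check the paddle and bar positions.

Run:
```python
from h import *
import pickle
c=pickle.load(open('w1.pkl','rb'))
f=240/np.tan(np.radians(c['vfov']/2)); Rm=R.from_quat(c['orientation'])
def px(u,v):
    d=np.array([u-c['cx'],v-c['cy']]); r=np.hypot(*d); th=r/f; z=c['range_z'][v,u]
    p=np.array([*(d/r*np.tan(th)*z),z]); w=Rm.apply(p)+c['origin']; t=R.from_euler('z',-YAW).apply(w-O)
    print(u,v,w.round(4),'tester',(t*1000).round(1))
for p in [(310,214),(295,197),(325,232),(337,150),(337,60),(336,100),(338,20),(430,230),(520,230)]: px(*p)
go(T(-132,-107,60))
```

```text
310 214 [ 0.4669 -0.2503  0.049 ] tester [-134.5  -97.2   49. ]
295 197 [ 0.455  -0.2368  0.0521] tester [-145.7  -83.    52.1]
325 232 [ 0.4793 -0.2648  0.0476] tester [-122.9 -112.3   47.6]
337 150 [ 0.4813 -0.1966  0.1093] tester [-117.2  -44.4  109.3]
337 60 [ 0.4789 -0.1425  0.1085] tester [-116.8    9.9  108.5]
336 100 [ 0.4794 -0.1667  0.1069] tester [-117.5  -14.4  106.9]
338 20 [ 0.4785 -0.1167  0.1071] tester [-115.8   35.7  107.1]
430 230 [ 0.5428 -0.2423  0.1118] tester [-58.3 -93.3 111.8]
520 230 [ 0.6105 -0.239   0.1107] tester [  9.5 -93.6 110.7]
shift mm [ -3.    3.4 114.7] heading 2.53 pos [ 0.4671 -0.2575  0.1747] F [-3.95  1.39 -6.86] t 2.15
```

```bash
sed -i 's/O=.*/O=np.array([.593,-.145,0])/' h.py; python3 -m crank '[[[0,-3,40],0,255],[[0,-3,85],0,255],[[0,-3,100],0,255],[[0,-3,100],0,255],[[0,-3,100],0,255]]'; python3 -c "
from h import *
go(T(-132,-107,50))"
```

```text
time: 2.65
eef_pos: [0.468, -0.2559, 0.0833]
tcp_rot: [0.689, 0.724, 0.0, 0.001]
contact_force: [0.8, -0.2, 1.0]
opening: -0.004
finger_force: 0.0
shift mm [-3.  -1.2 33.3] heading 2.84 pos [ 0.468  -0.2559  0.0833] F [ 0.82 -0.16  1.  ] t 2.65
```

```bash
python3 -m crank '[[[-3,-1,15],0,255],[[-3,-1,28],0,255],[[-3,-1,34],0,255],[[-3,-1,39],0,255],[[-3,-1,44],0,255],[[-3,-1,49],0,255],[[-3,-1,54],0,255],[[-3,-1,57],0,255],[[-3,-1,59],0,255],[[-3,-1,59],0,255]]'
```

```text
time: 3.65
eef_pos: [0.4669, -0.2589, 0.0271]
tcp_rot: [0.689, 0.725, -0.0, -0.001]
contact_force: [-9.7, 7.0, 27.6]
opening: -0.0
finger_force: 14.3
```

```bash
python3 -m crank '[[[0,0,-20],0,255],[[0,0,-60],0,255],[[0,0,-110],0,255],[[0,0,-160],0,255],[[0,0,-170],0,255],[[0,0,-170],0,255],[[0,0,-170],0,255],[[0,0,-170],0,255]]'
python3 - <<'E'
from h import *
c=read_camera('wrist'); cv2.imwrite('pics/w2.png',c['frame'])
import pickle; pickle.dump(c,open('w2.pkl','wb'))
go(T(-112,0,150))
E
```

```text
time: 4.45
eef_pos: [0.465, -0.2575, 0.1898]
tcp_rot: [0.69, 0.724, -0.0, -0.003]
contact_force: [-0.0, 0.0, -0.4]
opening: 0.001
finger_force: 0.0
shift mm [105.5  21.5  40.2] heading 2.81 pos [ 0.465  -0.2576  0.1899] F [-0.49 -0.16  1.  ] t 4.5
```

View pics/w2.png

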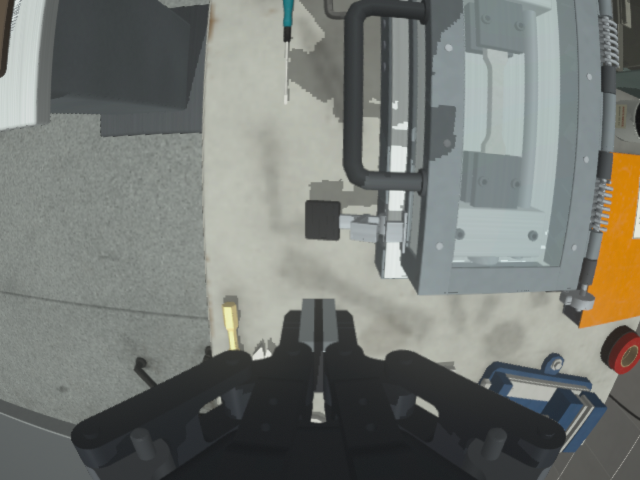

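The arm has settled. The paddle is at (323,220), and the bar is at u≈353 from v≈15 to 175.

Run:
```python
from h import *
import pickle
c=pickle.load(open('w2.pkl','rb'))
f=240/np.tan(np.radians(c['vfov']/2)); Rm=R.from_quat(c['orientation'])
def px(u,v):
    d=np.array([u-c['cx'],v-c['cy']]); r=np.hypot(*d); th=r/f; z=c['range_z'][v,u]
    p=np.array([*(d/r*np.tan(th)*z),z]); w=Rm.apply(p)+c['origin']; t=R.from_euler('z',-YAW).apply(w-O)
    print(u,v,w.round(4),'tester',(t*1000).round(1))
for p in [(323,220),(354,165),(353,130),(353,100),(353,60),(353,30),(400,181),(415,9)]: px(*p)
```

```text
323 220 [ 0.4668 -0.2516  0.0268] tester [-131.8  -99.7   26.8]
354 165 [ 0.4822 -0.1979  0.1065] tester [-113.5  -46.8  106.5]
353 130 [ 0.4802 -0.1766  0.1075] tester [-114.3  -25.5  107.5]
353 100 [ 0.4792 -0.1585  0.1086] tester [-114.4   -7.3  108.6]
353 60 [ 0.478  -0.1336  0.1078] tester [-114.2   17.6  107.8]
353 30 [ 0.4772 -0.1143  0.1075] tester [-114.    37.   107.5]
400 181 [ 0.5112 -0.2056  0.1078] tester [-84.9 -56.1 107.8]
415 9 [ 0.5147 -0.0956  0.1081] tester [-75.5  53.6 108.1]
```

```bash
python3 -m crank '[[[50,20,0],0,120],[[100,20,0],0,120],[[106,20,0],0,120],[[106,20,20],0,120],[[106,20,40],0,120],[[106,20,40],0,120],[[106,20,40],0,120],[[106,20,40],0,120]]'; python3 -c "
from h import *
go(np.array([.480,-.151,.083]))"
```

```text
time: 5.3
eef_pos: [0.4814, -0.1523, 0.1535]
tcp_rot: [0.69, 0.724, 0.0, 0.0]
contact_force: [-0.1, 0.3, 0.2]
opening: 0.529
finger_force: 0.0
shift mm [ 1.4 -1.4 70.5] heading 2.79 pos [ 0.4814 -0.1523  0.1535] F [-0.1   0.27  0.16] t 5.3
```

```bash
python3 -m crank '[[[1,-1,15],0,120],[[1,-1,30],0,120],[[1,-1,45],0,120],[[1,-1,60],0,120],[[1,-1,70],0,120],[[1,-1,70],0,120],[[1,-1,70],0,120]]'
python3 - <<'E'
from h import *
go(np.array([.480,-.151,.083]))
c=read_camera('wrist'); cv2.imwrite('pics/w3.png',c['frame'])
E
```

```text
time: 6.0
eef_pos: [0.4804, -0.1511, 0.0835]
tcp_rot: [0.69, 0.724, 0.0, 0.001]
contact_force: [0.3, 1.0, 0.1]
opening: 0.529
finger_force: 0.0
shift mm [ 0.1 -0.4  0.5] heading 2.8 pos [ 0.4804 -0.1511  0.0835] F [0.28 1.   0.1 ] t 6.0
```

View pics/w3.png

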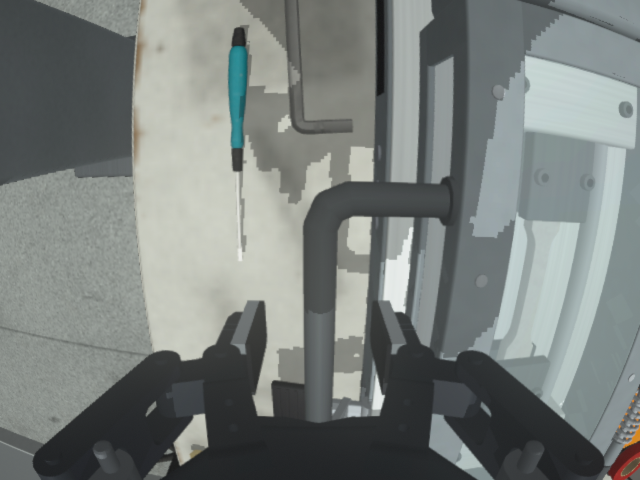

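The bar runs between the two pads (pads at u≈250 and 385, bar at 320), with clearance to the guard face. I'll close.

```bash
python3 -m crank '[[[0,0,0],0,255],[[0,0,0],0,255],[[0,0,0],0,255],[[0,0,0],0,255],[[0,0,0],0,255],[[0,0,0],0,255],[[0,0,0],0,255]]' 30
python3 - <<'E'
from h import *
go(np.array([.480,-.151,.083]))
# arc relative to the present grasp: tool y = away from operator, tz = -up
for th in [0.1,.2,.3,.4,.5,.6,.7,.8,.9,.94,1.0,1.1,1.2,1.24]:
    a0=-.053; a=a0+th; print(th,'ty',round(189*(np.cos(a0)-np.cos(a)),1),'tz',round(-189*(np.sin(a)-np.sin(a0)),1))
E
```

```text
time: 6.75
eef_pos: [0.4807, -0.151, 0.0835]
tcp_rot: [0.69, 0.724, 0.0, 0.001]
contact_force: [2.5, 0.7, 2.8]
opening: 0.127
finger_force: 29.4
shift mm [ 0.  -0.7  0.5] heading 2.8 pos [ 0.4807 -0.151   0.0835] F [2.52 0.73 2.84] t 6.75
0.1 ty -0.1 tz -18.9
0.2 ty 1.8 tz -37.7
0.3 ty 5.5 tz -56.2
0.4 ty 11.0 tz -74.3
0.5 ty 18.3 tz -91.7
0.6 ty 27.3 tz -108.3
0.7 ty 37.9 tz -123.9
0.8 ty 50.1 tz -138.4
0.9 ty 63.6 tz -151.6
0.94 ty 69.3 tz -156.5
1.0 ty 78.3 tz -163.4
1.1 ty 94.2 tz -173.7
1.2 ty 111.0 tz -182.3
1.24 ty 118.0 tz -185.3
```

```bash
python3 -m crank '[[[0,0,-9],0,255],[[0,0,-19],0,255],[[0,1,-28],0,255],[[0,2,-38],0,255],[[0,4,-47],0,255],[[0,6,-56],0,255],[[0,8,-65],0,255],[[0,11,-74],0,255],[[0,11,-74],0,255],[[0,11,-74],0,255]]'; python3 -c "
from h import *
go(T(0,0,0))"
```

```text
time: 7.75
eef_pos: [0.4907, -0.1505, 0.1563]
tcp_rot: [0.689, 0.724, -0.0, 0.0]
contact_force: [5.5, -3.0, -4.6]
opening: 0.123
finger_force: 29.5
shift mm [  0.5 102.4 156.2] heading 2.82 pos [ 0.4907 -0.1505  0.1563] F [ 5.51 -2.99 -4.59] t 7.75
```

```bash
python3 -m crank '[[[0,5,-9],0,255],[[0,8,-17],0,255],[[0,12,-26],0,255],[[0,17,-34],0,255],[[0,22,-42],0,255],[[0,28,-50],0,255],[[0,34,-57],0,255],[[0,40,-64],0,255],[[0,40,-64],0,255],[[0,40,-64],0,255]]'; python3 -c "
from h import *
go(T(0,0,0))"
```

```text
time: 8.75
eef_pos: [0.5292, -0.1489, 0.2233]
tcp_rot: [0.689, 0.724, -0.003, -0.002]
contact_force: [-9.7, -3.4, 6.6]
opening: 0.127
finger_force: 29.7
shift mm [  1.   65.2 223. ] heading 2.85 pos [ 0.5292 -0.1489  0.2233] F [-9.75 -3.39  6.6 ] t 8.75
```

```bash
python3 -m crank '[[[0,5,-7],0,255],[[0,12,-14],0,255],[[0,18,-20],0,255],[[0,26,-26],0,255],[[0,34,-31],0,255],[[0,42,-36],0,255],[[0,50,-41],0,255],[[0,59,-45],0,255],[[0,67,-48],0,255],[[0,67,-48],0,255]]'; python3 -c "
from h import *
go(T(0,0,0))"
```

```text
time: 9.75
eef_pos: [0.5995, -0.1458, 0.2725]
tcp_rot: [0.69, 0.724, 0.001, 0.003]
contact_force: [-1.1, -3.5, 7.6]
opening: 0.129
finger_force: 31.1
shift mm [  2.   -7.6 272.4] heading 2.81 pos [ 0.5995 -0.1458  0.2725] F [-1.1  -3.52  7.64] t 9.75
```

```bash
python3 -m crank '[[[0,0,2],0,255],[[0,0,2],0,255],[[0,0,2],0,255]]'
python3 - <<'E'
from h import *
go(T(0,0,0))
c=read_camera('scene'); cv2.imwrite('pics/s2.png',cv2.resize(c['frame'][120:360,200:500],None,fx=2.5,fy=2.5))
E
```

```text
time: 10.05
eef_pos: [0.5988, -0.1459, 0.2721]
tcp_rot: [0.69, 0.724, 0.0, 0.003]
contact_force: [-2.7, -3.3, 11.2]
opening: 0.125
finger_force: 31.6
shift mm [  2.1  -6.9 272.1] heading 2.8 pos [ 0.5988 -0.1459  0.2721] F [-2.65 -3.29 11.23] t 10.05
```

View pics/s2.png

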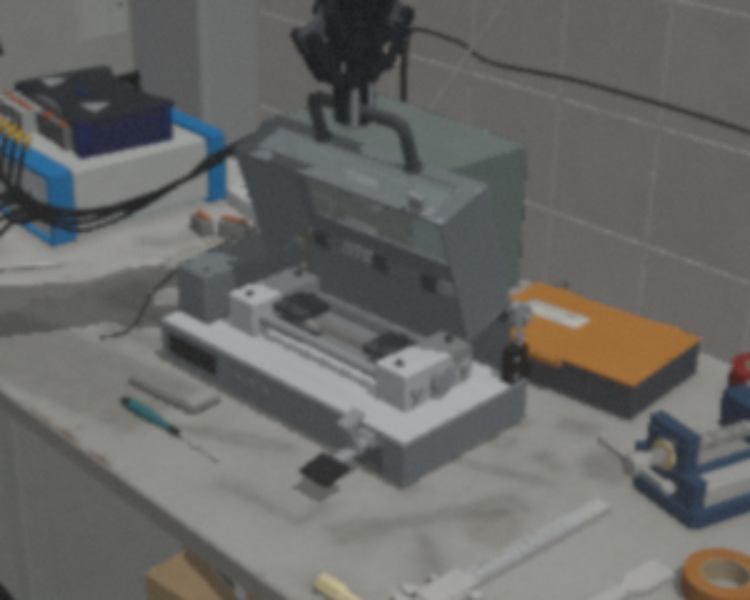

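The guard stands at about 70° with the bar in the fingers, and the lever paddle at (325,470) in the crop is down. I'll ease it back to about 0.94 rad.

```bash
python3 -m crank '[[[0,-7,1],0,255],[[0,-14,4],0,255],[[0,-21,8],0,255],[[0,-28,12],0,255],[[0,-35,17],0,255],[[0,-42,22],0,255],[[0,-46,25],0,255],[[0,-49,28],0,255],[[0,-49,28],0,255],[[0,-49,28],0,255]]'
python3 - <<'E'
from h import *
go(T(0,0,0)); p=get_state()['eef_pos']-np.array([.4807,-.151,.0835])
print('theta',np.arctan2(p[2]*1000-10,188.7-np.hypot(*p[:2])*1000)+.053)
c=read_camera('top'); P=pts(c)
# guard surface slope: points above the housing, in tester xz
t=R.from_euler('z',-YAW).apply((P-O).reshape(-1,3))*1000; t=t[(t[:,2]>130)&(abs(t[:,1])<125)&(abs(t[:,1])>65)&(t[:,0]>-60)&(t[:,0]<150)]
q=np.round(t[:,0]/8)*8
for x in np.unique(q): print(x,(q==x).sum(),np.median(t[q==x,2]).round(1),end='; ')
E
```

```text
time: 11.1
eef_pos: [0.548, -0.1478, 0.24]
tcp_rot: [0.69, 0.724, -0.001, -0.0]
contact_force: [-5.8, -3.9, 5.6]
opening: 0.123
finger_force: 32.2
shift mm [  0.9  45.5 240. ] heading 2.81 pos [ 0.548  -0.1478  0.24  ] F [-5.83 -3.93  5.64] t 11.1
theta 0.9320943287693825
-56.0 82 195.4; -48.0 121 196.6; -40.0 108 201.0; -32.0 118 207.8; -24.0 112 213.0; -16.0 126 219.7; -8.0 135 224.7; -0.0 138 217.3; 8.0 136 205.6; 16.0 135 195.0; 24.0 136 184.0; 32.0 134 173.6; 40.0 139 162.7; 48.0 138 152.5; 56.0 131 142.4; 64.0 96 134.2; 72.0 1 130.8; 144.0 8 132.1;
```

The top-view depth gives a guard angle of about 53° (0.93 rad), which matches the kinematics. I'll let it settle, check the lever, and hand in.

```bash
python3 -m crank '[[[0,0,0],0,255],[[0,0,0],0,255],[[0,0,0],0,255],[[0,0,0],0,255],[[0,0,0],0,255]]'
python3 - <<'E'
from h import *
go(T(0,0,0)); P=pts(read_camera('top'))
print(P[252:256,364:368,2].round(3).tolist()); print(abs(get_state()['dq']).max())
print(ctrl.sign_off())
E
```

```text
time: 11.65
eef_pos: [0.548, -0.1478, 0.2401]
tcp_rot: [0.689, 0.724, -0.001, -0.0]
contact_force: [-4.4, -3.3, 5.7]
opening: 0.131
finger_force: 32.2
shift mm [  0.9  45.5 240.1] heading 2.82 pos [ 0.548  -0.1478  0.2401] F [-4.36 -3.26  5.66] t 11.65
[[0.03, 0.033, 0.028, 0.025], [0.024, 0.023, 0.033, 0.03], [0.028, 0.025, 0.026, 0.028], [0.03, 0.029, 0.027, 0.025]]
0.002312219238282443
the job is handed in; nothing more can be done
None
```

The job is handed in, with no verdict returned: the release lever stays down on its detent, and the guard was swung to about 71° (1.25 rad) and eased back to about 53° (0.93 rad), where the gripper is holding it still.

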